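Bring down the lid of the dial-gauge case

TASK

Shut the dial gauge's case so that the gauge is not jarred: push the standing lid forward over its balance with a finger behind the carrying handle, catch it on a finger as it falls, and let it down gently until it is fully shut, without a bang. Do not pinch or grip the handle, do not shove or lift the case, and leave everything else on the bench as it lies.

Things in the scene. Friction and masses are not known exactly. Their poses are not given: they have to be found in the camera images.
- gauge_case: Open green steel instrument case, 140 mm deep (x), 220 mm wide (y), rim 60 mm above the bench, with a dial indicator in black foam. Loose, about 4 kg. Origin: centre of the underside; x points from its front (two steel draw latches, 82 mm either side of the middle) to its hinged back, y to its left, z up. Its front roughly faces the robot.
- hinge_mid (a point): Middle of the lid's hinge axis, at the back edge of the case, 74 mm behind the case's origin and 60 mm above the bench. The axis runs along the case's y.
- lid_handle (a point): Middle of the bar of the black carrying handle on the lid's front rim. The bar is round, 14 mm thick, straight for 80 mm along the case's y, on two legs 96 mm apart, with a 40 mm gap between bar and lid. Its centre is 191 mm from the hinge axis along the lid and 9 mm to the lid's outer side: lid shut, 191 mm in front of the axis, 69 mm above the bench; lid upright, about 250 mm above it.
- lid (a joint): Lid angle: 0 shut, 1.57 upright, 1.78 leaning back on its stop. Green steel pan 140 x 220 x 18 mm, about 0.55 kg, on a free hinge with slight friction: from about 1.4 to 1.75 it may stay where it is, below that it falls shut by itself, fast. It starts standing open, a little behind upright. At the handle it weighs 2 to 3 N when nearly shut.
- piston: Grey engine piston, 82 mm across and 61 mm high, standing to the left of the case. Bystander. Origin: centre of its underside.
- conrod: Grey connecting rod, 76 x 187 x 22 mm, lying to the left of the case. Bystander. Origin: centre of its underside.
- gear: Grey spur gear, 82 mm across and 29 mm high, lying to the right of the case. Bystander. Origin: centre of its underside.
- bearing: Ball bearing, 62 mm across and 16 mm high, lying to the right of the case near the bench's front edge. Bystander. Origin: centre of its underside.

How it is judged:
By the outcome, as a careful person would: the job done as asked, in the order asked, and still so for the second after the job is handed in, with the robot touching nothing.
It also fails if it takes over 48 s, if anything falls off the work surface, if the arm or the gripper's body presses on something with over 40 N, if the wrist force passes 120 N, or if a joint passes its speed limit or range.

ROBOT

A 6-joint arm with a two-finger parallel gripper is mounted at the origin on a cart in front of the work surface, level with it; the furniture and walls round the work are solid. World frame = base frame: x ahead of the robot, y to its left, z up, the work surface at z = 0. Lengths are in mm, angles in rad, forces in N, time in s.
With the tool pointing down it reaches from about 350 to 775 mm from the base axis. Payload 7.3 kg.
Tool frame: the origin (TCP) lies on the centre line of the jaws, within the pads' length; the fingertips stand finger_overhang ahead of it and the grasp point (between the pads) lies 8 mm behind it (finger_overhang is the distance from the TCP to the fingertips, in mm); z points along the fingers, y is the line along which they close (so a half turn about z gives the same grasp; the last joint's range is limited). The gripper opens to 92 mm and grips with 3 to 60 N. Pads are 19 mm wide; open, the fingers measure 130 mm over their backs; the gripper's body (75 mm by 190 mm) begins 47 mm behind the grasp point.
Start: joints at [1.087, 0.342, 1.524, -0, 1.275, -0.146], TCP at [173.979, 495.357, 199.341] pointing down, gripper open.
Joint ranges: [-2.53, 2.53], [-0.77, 2.02], [0.04, 2.7], [-1, 4.14], [0.28, 2.66], [-3.11, 3.11]. Speed limits (rad/s): [2.57, 2.57, 3.14, 3.14, 3.14, 3.14].

INTERFACE

Orientations are given as [roll, pitch, yaw] about the fixed x, y, z axes, in that order (R = Rz(yaw) Ry(pitch) Rx(roll)).
In Python, from plant import get_obs, capture, close_job, finger_overhang gives the robot as it stands.
- The arm moves only by the shell command python3 -m inch 'ROWS'. ROWS is JSON, one flat list of numbers, 7 for each row, row after row: the turn, a rotation vector about the tool's x, y, z scaled (see below), then the shift along the tool's x, y, z scaled (see below), then the closure, from -1 (fully open) to 1 (shut). In form: [ax, ay, az, tx, ty, tz, gripper, ax, ay, az, tx, ty, tz, gripper, ...]. A call has 1 to 10 rows; each row shifts and turns the commanded pose from where the row before left it, along the tool's axes as they then stand; what a row does not reach is not made up. The controller multiplies each number of a shift by 0.8 m and each number of a turn by 1.5 rad. A row lasts 1/12 s, in which the tool goes at most 41.7 mm and 7.16 degrees, less where a joint would pass 70% of its speed; a pose out of reach is approached as far as the arm can. A call with a number of a shift or a turn outside -1 to 1 is refused whole. A call with a gripper value outside its range is refused whole. The fingers move at their own pace and stop on an object; the grip force is fixed at half the most. Time passes only in rows, so rows that do not move let the fingers close. It gives the time, the measured TCP pose, the force, the opening and the grip force at its end, in the units of the state.
- get_obs(): the state, without advancing time (a new reading comes with each control period).
- capture(name): name is "side" or "top" or "wrist"; returns a dict with "image" (384x512x3 uint8, red, green, blue), "mtx" (3x3 intrinsics, pixels), "pose" (4x4, takes a point from camera to world coordinates). Camera axes: x right, y up, looking along -z (the intrinsics and any distortion apply to the point x, -y, -z); pixel columns grow to the right and rows downward; lengths in mm; the calibration is good to about 2 mm. The wrist camera is an equidistant fisheye: a pixel r from the principal point sees the ray r / f radians off the axis. A picture is of the moment at which its call begins. There is no depth.
- close_job(): hands the job in; it is judged then, once.
The state is a dict: "time": time; "joint_positions": joint angles; "dq": joint speeds; "tau": joint torques, N m; "tool_pos": TCP position; "tcp_rot": TCP orientation; "contact_force": force on the tool from outside, world axes, zero at the start; "moment": the same for the moment, N m; "grip_width": finger opening in mm; "finger_force": force on a finger pad.
Only numpy, scipy, OpenCV 4.12 (cv2) and the standard library are available. Lean on these libraries where they do the work, as an engineer would, in place of code of your own. Each camera call takes 0.05 s, during which the arm holds its last target. There are 200 camera calls.

## Working session

There is one attempt and no reset: what is moved stays moved. The work goes in short steps, Python scripts to look and compute and a shell command to move; the robot and the scene stay as the last step left them, time stands still between calls to the robot, and variables do not carry over. Pictures are saved under pics/ and viewed, at most 10 in all, crops included, and the job is handed in when it is done.

```bash
mkdir -p pics; cat > h.py <<'E'
import numpy as np, cv2
from plant import get_obs, capture, close_job, finger_overhang
E
python3 - <<'E'
from h import *
o=get_obs(); print(o, finger_overhang)
ims=[]
for n in("top","side"):
    c=capture(n); np.savez(f"{n}.npz",**c); cv2.imwrite(f"pics/{n}.png",c["image"][:,:,::-1])
    print(n,c["mtx"].round(1).tolist(),c["pose"].round(3).tolist(),[k for k in c])
E
```

```text
{'time': 0.0, 'joint_positions': array([ 1.08700677e+00,  3.42720668e-01,  1.52504627e+00, -3.17413718e-05,
        1.27541077e+00, -1.45988693e-01]), 'dq': array([-0.00053471,  0.00067028, -0.00036135,  0.00090127, -0.000995  ,
        0.00072888]), 'tau': array([ 8.03439689e-04, -4.31249177e+01, -2.44221961e+01,  7.18295923e-02,
        5.57357760e-02, -1.44264586e-04]), 'tool_pos': array([173.75447719, 494.91568605, 198.63586513]), 'tcp_rot': array([-3.14002004e+00, -2.00550909e-04,  2.80380089e+00]), 'contact_force': array([ 0.81486479, -0.07905399,  0.2076345 ]), 'moment': array([0.00078138, 0.00708423, 0.00444901]), 'finger_force': 0.0, 'grip_width': 91.94402179825464} 11.0
top [[444.0, 0.0, 259.0], [0.0, 444.0, 190.0], [0.0, 0.0, 1.0]] [[0.021, 0.996, -0.082, 386.621], [-1.0, 0.021, -0.008, -145.692], [-0.006, 0.082, 0.997, 1447.385], [0.0, 0.0, 0.0, 1.0]] ['image', 'mtx', 'pose']
side [[401.3, 0.0, 253.6], [0.0, 401.3, 187.4], [0.0, 0.0, 1.0]] [[0.866, 0.263, -0.426, 54.309], [-0.5, 0.424, -0.755, -952.181], [-0.018, 0.867, 0.498, 618.639], [0.0, 0.0, 0.0, 1.0]] ['image', 'mtx', 'pose']
```

View pics/top.png

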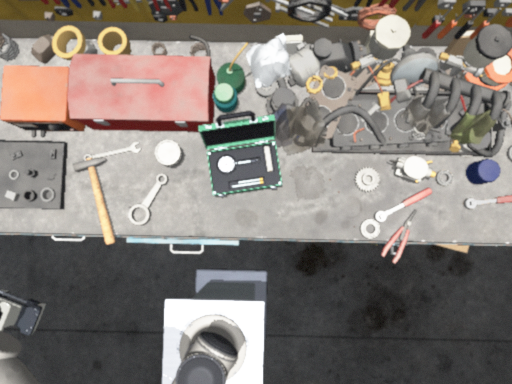

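View pics/side.png

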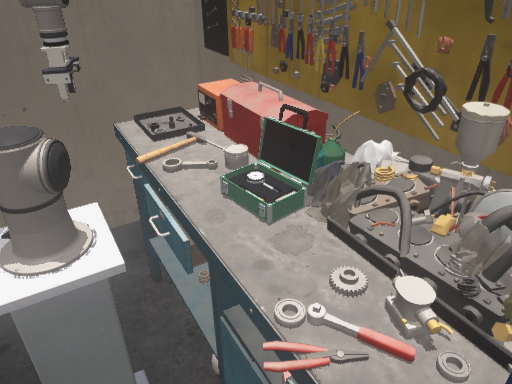

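The top view shows the open case around (244,165) with the handle at about (236,118). The side view shows the case at (265,190) and the handle at (294,115). I'll zoom both in one picture.

```bash
python3 - <<'E'
from h import *
a=np.load("top.npz")["image"][100:205,195:290]; b=np.load("side.npz")["image"][95:225,210:335]
A=cv2.resize(a,None,fx=4,fy=4,interpolation=2)[:, :,::-1];B=cv2.resize(b,None,fx=4,fy=4,interpolation=2)[:,:,::-1]
H=max(A.shape[0],B.shape[0]);W=np.zeros((H,A.shape[1],3),np.uint8);W[:A.shape[0]]=A
B=np.vstack([B,np.zeros((H-B.shape[0],B.shape[1],3),np.uint8)])
cv2.imwrite("pics/crop.png",cv2.resize(np.hstack([W,B])[:, :],None,fx=.9,fy=.9))
E
```

```text
(no output)
```

View pics/crop.png

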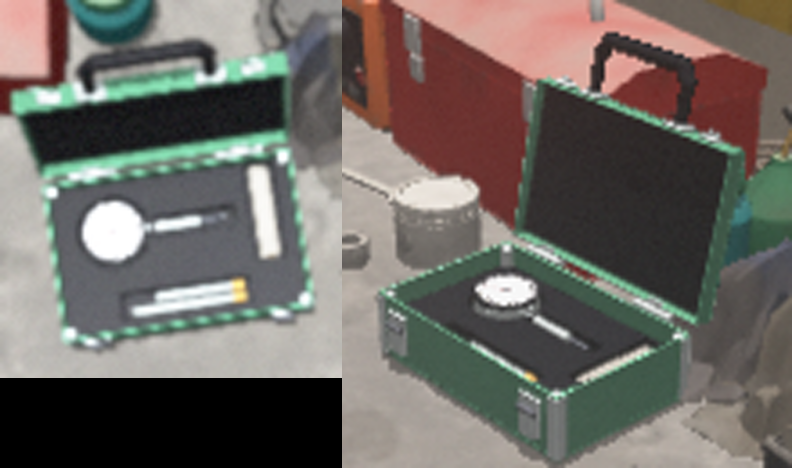

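The crop shows (crop px) rim corners at (68,338), (312,303), (290,155), (50,188) in the top view. The handle bar's middle is at (148,51) in the top view and (646,56) in the side view.

```bash
cat >> h.py <<'E'
def ray(c,u,v):
    K,P=c["mtx"],c["pose"]; d=P[:3,:3]@np.array([(u-K[0,2])/K[0,0],-(v-K[1,2])/K[1,1],-1]); return P[:3,3],d/np.linalg.norm(d)
def onplane(c,u,v,z):
    p,d=ray(c,u,v); return p+d*(z-p[2])/d[2]
def tri(r):
    A=sum(np.eye(3)-np.outer(d,d) for p,d in r); b=sum((np.eye(3)-np.outer(d,d))@p for p,d in r); return np.linalg.solve(A,b)
E
python3 - <<'E'
from h import *
t=np.load("top.npz");s=np.load("side.npz")
T=lambda u,v:(195+u/3.6,100+v/3.6); S=lambda u,v:(210+(u-342)/3.6,95+v/3.6)
fl,fr,br,bl=[onplane(t,*T(*p),60) for p in((68,338),(312,303),(290,155),(50,188))]
print(fl,fr,br,bl, "ctr",(fl+fr+br+bl)/4, "w",np.linalg.norm(fl-fr),"d",np.linalg.norm(fl-bl))
y=(fl-fr)+(bl-br); yaw=np.arctan2(-y[0],y[1]); print("yaw",yaw)
for p in((382,295),(560,400),(690,328)): print(onplane(s,*S(*p),60))
h=tri([ray(t,*T(148,51)),ray(s,*S(646,56))]); print("handle",h)
hl=tri([ray(t,*T(85,60)),ray(s,*S(603,44))]);hr=tri([ray(t,*T(208,50)),ray(s,*S(688,75))]);print(hl,hr)
c=(fl+fr+br+bl)/4; X=np.array([np.cos(yaw),np.sin(yaw),0]); hm=c+74*X; hm[2]=60
d=h-hm; print("hinge",hm,"along x",d@X,"z",d[2],"lateral",d@[-X[1],X[0],0])
a=np.arctan2(d[2],-d@X); print("angle", a-np.arctan2(9,191))
E
```

```text
[485.49036785   6.10990557  60.        ] [ 520.51742556 -205.76188989   60.        ] [ 650.69537611 -184.20543971   60.        ] [617.12073848  25.8348729   60.        ] ctr [568.455977   -89.50563778  60.        ] w 214.74764837835852 d 133.1000706536423
yaw 0.16118652833921168
[482.09625315  -1.95413072  60.        ]
[ 521.09557493 -212.52295913   60.        ]
[ 662.22519221 -177.51746974   60.        ]
handle [692.82604028 -67.69630307 242.33545416]
[685.24160907 -19.16894612 239.73471688] [ 696.66050576 -114.54469872  239.92409476]
hinge [641.49675591 -77.6294172   60.        ] along x 52.25809142601626 z 182.33545415774745 lateral 1.566547158922262
angle 1.8028328735366688
```

```bash
python3 -m inch '[0,0,0,-0.035,-0.028,-0.02,-0.3, 0,0,0,-0.036,-0.029,-0.02,-0.3, 0,0,0,-0.036,-0.029,-0.02,-0.3, 0,0,0,-0.036,-0.029,-0.02,-0.3, 0,0,0,-0.036,-0.029,-0.02,-0.3, 0,0,0,-0.036,-0.029,-0.02,-0.3, 0,0,0,-0.036,-0.029,-0.02,-0.3, 0,0,0,-0.036,-0.029,-0.02,-0.3, 0,0,0,-0.036,-0.029,-0.01,-0.3, 0,0,0,-0.036,-0.029,0,-0.3]'; python3 -m inch '[0,0,0,-0.036,-0.029,0,-0.3, 0,0,0,-0.036,-0.029,0,-0.3, 0,0,0,-0.036,-0.029,0,-0.3, 0,0,0,-0.036,-0.029,0,-0.3, 0,0,0,-0.036,-0.029,0,-0.3, 0,0,0,-0.036,-0.029,0,-0.3, 0,0,0,-0.036,-0.029,0,-0.3]'
cat >> h.py <<'E'
from scipy.spatial.transform import Rotation as Ro
YAW=0.16
def Rt(th,yaw=YAW):
    X=np.array([np.cos(yaw),np.sin(yaw),0]);Z=np.array([0,0,1.]);Y=np.cross(Z,X)
    return np.c_[Y,np.cos(th)*X+np.sin(th)*Z,np.sin(th)*X-np.cos(th)*Z]
def delta(pos,th):
    "whole shift (units) and turn (units) in current tool frame to reach TCP pos, tilt th"
    o=get_obs(); R=Ro.from_euler("xyz",o["tcp_rot"]).as_matrix()
    return (R.T@(np.array(pos)-o["tool_pos"])/800).round(3), (Ro.from_matrix(R.T@Rt(th)).as_rotvec()/1.5).round(3)
E
python3 - <<'E'
from h import *
print(delta((520,-95,340),0.0)); print(get_obs()["joint_positions"])
E
```

```text
time: 0.93
tool_pos: [369.5, 180.5, 337.2]
tcp_rot: [3.139, 0.003, 2.804]
contact_force: [1.1, -0.3, 0.4]
grip_width: 59.4
finger_force: 0.0
time: 1.52
tool_pos: [505.2, -39.8, 335.0]
tcp_rot: [3.141, -0.001, 2.803]
contact_force: [1.1, 1.0, -0.5]
grip_width: 59.9
finger_force: 0.0
(array([-0.04 , -0.059, -0.006]), array([-0.   , -0.   ,  0.715]))
[-2.30125909e-01  2.39811505e-01  1.29851024e+00  2.07084189e-04
  1.60390310e+00 -1.46279452e+00]
```

```bash
python3 -m inch '[0,0,0.072,0,0,0,-0.3, 0,0,0.072,0,0,0,-0.3, 0,0,0.072,0,0,0,-0.3, 0,0,0.072,0,0,0,-0.3, 0,0,0.072,0,0,0,-0.3, 0,0,0.072,0,0,0,-0.3, 0,0,0.071,0,0,0,-0.3, 0,0,0.071,0,0,0,-0.3, 0,0,0.071,0,0,0,-0.3, 0,0,0.071,0,0,0,-0.3]'
python3 - <<'E'
from h import *
c=capture("wrist"); np.savez("w1.npz",**c); cv2.imwrite("pics/w1.png",c["image"][:,:,::-1]); print(c["mtx"].round(1).tolist(),c["pose"].round(3).tolist())
print(delta((600,-80,340),0.35)); print(get_obs()["joint_positions"])
E
```

```text
time: 2.35
tool_pos: [504.5, -38.0, 334.9]
tcp_rot: [-3.141, -0.0, 1.725]
contact_force: [0.8, 0.7, 0.0]
grip_width: 59.7
finger_force: 0.0
[[297.3, 0.0, 255.9], [0.0, 297.3, 190.9], [0.0, 0.0, 1.0]] [[0.988, -0.147, -0.042, 493.073], [0.152, 0.949, 0.276, 35.89], [-0.001, -0.279, 0.96, 520.247], [0.0, 0.0, 0.0, 1.0]]
(array([-0.07 ,  0.11 , -0.007]), array([-0.234,  0.001, -0.008]))
[-2.26742081e-01  2.38512846e-01  1.30048546e+00  1.11639206e-04
  1.60355516e+00 -3.74266887e-01]
```

View pics/w1.png

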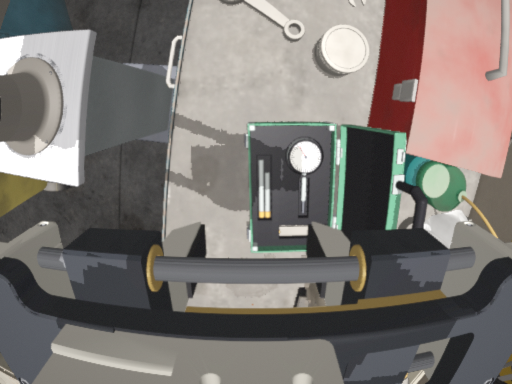

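The wrist view shows the rim corners at (250,124), (253,249), (335,124), (337,248), the left end of the handle at (400,187), and an oil can close behind the handle at (440,187).

```bash
cat >> h.py <<'E'
def wray(c,u,v):
    K,P=c["mtx"],c["pose"]; x=(u-K[0,2])/K[0,0];y=(v-K[1,2])/K[1,1];t=np.hypot(x,y)
    d=P[:3,:3]@np.array([x/t*np.sin(t),-y/t*np.sin(t),-np.cos(t)]); return P[:3,3],d
E
python3 - <<'E'
from h import *
t=np.load("top.npz");s=np.load("side.npz");w=np.load("w1.npz")
P=[]
for p in((250,124),(253,249),(337,248),(335,124)):
    o,d=wray(w,*p); P.append(o+d*(60-o[2])/d[2])
P=np.array(P);print(P.round(0),P.mean(0)); y=P[0]-P[1]; print(np.arctan2(-y[0],y[1]))
print("dome",tri([ray(t,230,76),wray(w,441,187)]),"teal",tri([ray(t,226,97),wray(w,415,178)]))
print("handle left bend",tri([ray(t,195+85/3.6,100+60/3.6),wray(w,403,186)]))
E
```

```text
[[ 488.    8.   60.]
 [ 524. -201.   60.]
 [ 672. -179.   60.]
 [ 619.   31.   60.]] [575.75666532 -84.93259333  60.        ]
0.17217281524015063
dome [870.46601133 -36.37516537  37.73980406] teal [795.42280618 -27.05331801  51.82106179]
handle left bend [695.66511134 -20.08190533 187.22963466]
```

```bash
python3 -m inch '[-0.06,0,0,0,0,0,-0.3, -0.06,0,0,0,0,0,-0.3, -0.06,0,0,0,0,0,-0.3, -0.054,0,0,0,0,0,-0.3, 0,0,0,0,0,0,-0.3]'; python3 - <<'E'
from h import *
print(delta((670,-71,305),0.35)); print(get_obs()["joint_positions"])
E
```

```text
time: 2.82
tool_pos: [502.1, -37.7, 334.4]
tcp_rot: [2.79, -0.0, 1.731]
contact_force: [-0.6, 0.5, 0.5]
grip_width: 59.4
finger_force: 0.0
(array([-0.075,  0.176,  0.104]), array([ 0.001, -0.   ,  0.   ]))
[-0.34423723  0.01034829  1.6235852   0.17961227  1.20233699 -0.54341193]
```

```bash
python3 -m inch '[0,0,0,-0.012,0.029,0.017,-0.3, 0,0,0,-0.012,0.029,0.017,-0.3, 0,0,0,-0.012,0.029,0.017,-0.3, 0,0,0,-0.013,0.029,0.017,-0.3, 0,0,0,-0.013,0.03,0.018,-0.3, 0,0,0,-0.013,0.03,0.018,-0.3, 0,0,0,0,0,0,-0.3]'; python3 - <<'E'
from h import *
for n in("side","top","wrist"):
    c=capture(n); np.savez(f"{n}2.npz",**c)
print(delta((694,-67,234),0.35)); print(get_obs()["joint_positions"])
a=np.load("side2.npz")["image"][60:210,200:350]; b=np.load("wrist2.npz")["image"]
cv2.imwrite("pics/c2.png",np.hstack([cv2.resize(a,(384,384)),cv2.resize(b,None,fx=.8,fy=1)])[:,:,::-1])
E
```

```text
time: 3.4
tool_pos: [676.3, -72.7, 301.3]
tcp_rot: [2.796, -0.001, 1.731]
contact_force: [-0.8, 0.0, -1.9]
grip_width: 59.7
finger_force: 0.0
(array([ 0.001, -0.005,  0.092]), array([-0.001, -0.   ,  0.   ]))
[-0.29717181  0.36729848  1.25482534  0.16236256  1.2089407  -0.49106894]
```

View pics/c2.png

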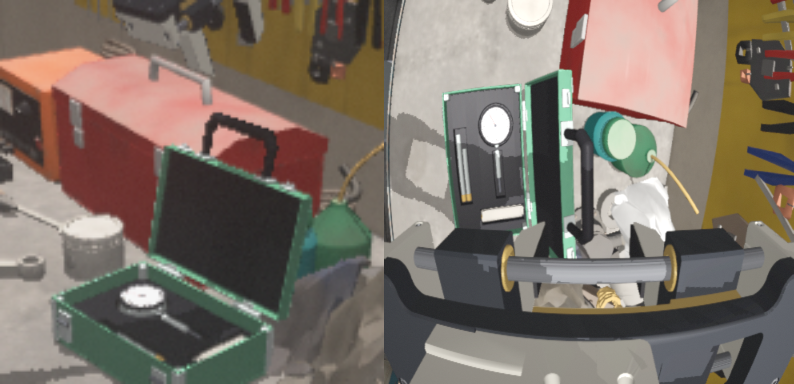

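The wrist view shows the handle bar at orig px (257,132)–(255,238), between the fingers (201 and 326). The side view shows that the lid has not moved.

```bash
python3 - <<'E'
from h import *
w=np.load("wrist2.npz");t=np.load("top.npz");s=np.load("side.npz")
for p in((257,134),(256,185),(255,236)):
    o,d=wray(w,*p); print(o+d*(243-o[2])/d[2])
S=lambda u,v:(210+(u-342)/3.6,95+v/3.6)
print(tri([wray(w,257,134),ray(s,*S(605,42))]),tri([wray(w,255,236),ray(s,*S(688,72))]))
E
```

```text
[687.51156422 -16.85203373 243.        ]
[693.67521171 -60.73168085 243.        ]
[ 700.42266955 -108.76640603  243.        ]
[687.50899731 -16.47381361 240.23569943] [ 700.8532007  -109.48805454  240.30983303]
```

```bash
python3 -m inch '[0,0,0,0.005,-0.001,0,-0.3, 0,0,0,0,0,0.016,-0.3, 0,0,0,0,0,0.016,-0.3, 0,0,0,0,0,0.016,-0.3, 0,0,0,0,0,0.016,-0.3, 0,0,0,0,0,0.016,-0.3, 0,0,0,0,0,0.013,-0.3, 0,0,0,0,0,0,-0.3]'; python3 - <<'E'
from h import *
for n in("side","wrist"):
    c=capture(n); np.savez(f"{n}3.npz",**c)
print(get_obs()["joint_positions"])
a=np.load("side3.npz")["image"][60:210,200:350]; b=np.load("wrist3.npz")["image"]
cv2.imwrite("pics/c3.png",np.hstack([cv2.resize(a,(384,384)),cv2.resize(b,None,fx=.8,fy=1)])[:,:,::-1])
E
```

```text
time: 4.22
tool_pos: [696.1, -63.4, 232.7]
tcp_rot: [2.794, -0.002, 1.73]
contact_force: [-0.2, 0.1, -0.3]
grip_width: 59.9
finger_force: 0.0
[-0.27250236  0.44411384  1.3246292   0.16590397  1.05824883 -0.49017495]
```

View pics/c3.png

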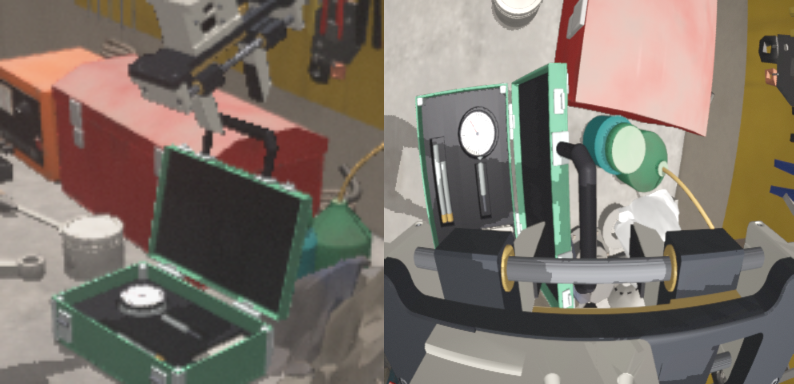

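The bar sits between the open fingers, clear of both, with no contact force. I'll check with a quick kinematic fit that the final tilt is within joint range, and work out the waypoints.

```bash
cat > k.py <<'E'
from h import *
from scipy.optimize import least_squares
D=[([1.087,.3427,1.525,0,1.2754,-.146],[173.75,494.9,198.6],[-3.14,0,2.8038]),
([-.2301,.2398,1.2985,.0002,1.6039,-1.4628],[505.2,-39.8,335],[3.141,-.001,2.803]),
([-.22674,.2385,1.3005,.0001,1.60356,-.37427],[504.5,-38,334.9],[-3.141,0,1.725]),
([-.34424,.01035,1.62359,.1796,1.20234,-.5434],[502.1,-37.7,334.4],[2.79,0,1.731]),
([-.29717,.3673,1.25483,.16236,1.20894,-.49107],[676.3,-72.7,301.3],[2.796,-.001,1.731]),
([-.2725,.4441,1.32463,.1659,1.05825,-.49018],[696.1,-63.4,232.7],[2.794,-.002,1.73])]
Rz=lambda a:Ro.from_euler("z",a); Ry=lambda a:Ro.from_euler("y",a)
def fk(q,p):
    a,z0,L1,L2,e,d,f=p
    R=Rz(q[0])*Ry(q[1]); x=Rz(q[0]).apply([a,0,z0])+R.apply([0,0,L1]); R=R*Ry(q[2]); x=x+R.apply([e,0,L2])
    R=R*Rz(q[3])*Ry(q[4]); x=x+R.apply([f,0,d]); return x,R*Rz(q[5])
fit=least_squares(lambda p:np.concatenate([fk(q,p)[0]-x for q,x,r in D]),[0,300,350,350,0,250,0]).x
C=np.array([[0,-1,0],[1,0,0],[0,0,1.]]).T  # tool frame const, checked below
E
python3 - <<'E'
from k import *
print(fit.round(1),[ (fk(q,fit)[0]-x).round(1).tolist() for q,x,r in D])
q,x,r=D[5]; M=fk(q,fit)[1].as_matrix().T@Ro.from_euler("xyz",r).as_matrix(); print(M.round(2))
hinge=np.array([644,-77,60.]);X=Rt(0)[:,1]
q=np.array(D[5][0])
for phi,th in((1.78,.35),(1.5,.4),(1.2,.5),(.9,.6),(.6,.7),(.3,.75),(0,.8),(0,.9)):
    a=phi+.047;B=hinge+191.2*(-np.cos(a)*X+np.sin(a)*np.array([0,0,1]));Rr=Rt(th);T=B+8*Rr[:,2]+15*Rr[:,1]
    s=least_squares(lambda q:np.r_[fk(q,fit)[0]-T,200*(Ro.from_matrix(Rr.T@(fk(q,fit)[1].as_matrix()@M)).as_rotvec())],q); q=s.x
    print(phi,th,B.round(),T.round(),q.round(2),round(s.cost,2))
E
```

```text
[ 68.2 404.5 518.8 367.1  80.  500.7  81.4] [[53.3, -62.9, 10.1], [-38.6, -69.4, 4.8], [-38.4, -69.5, 4.8], [6.3, -50.4, -8.1], [9.7, -53.3, -6.4], [12.8, -53.1, -5.2]]
[[-0. -1.  0.]
 [ 1. -0.  0.]
 [-0.  0.  1.]]
1.78 0.35 [692. -69. 245.] [708. -67. 243.] [-0.18  0.41  1.33  0.13  1.07 -0.39] 0.0
1.5 0.4 [640. -78. 251.] [656. -75. 250.] [-0.24  0.28  1.53  0.19  0.97 -0.48] 0.0
1.2 0.5 [584. -87. 241.] [601. -84. 241.] [-0.38  0.14  1.8   0.35  0.79 -0.74] 0.0
0.9 0.6 [534. -95. 215.] [550. -92. 217.] [-0.62  0.09  2.11  0.75  0.62 -1.32] 0.0
0.6 0.7 [ 493. -101.  175.] [510. -99. 179.] [-0.89  0.44  2.72  2.11  0.71 -3.16] 0.0
0.3 0.75 [ 466. -106.  125.] [ 483. -103.  129.] [-0.9   0.96  2.91  2.45  1.16 -3.8 ] 186.53
0 0.8 [ 455. -107.   69.] [ 471. -105.   74.] [-1.01  1.4   2.91  2.4   1.4  -4.15] 591.91
0 0.9 [ 455. -107.   69.] [ 471. -105.   76.] [-1.19  1.68  2.9   2.23  1.48 -4.47] 765.81
```

```bash
sed -i 's/a,z0,L1,L2,e,d,f=p/a,z0,L1,L2,e,d,f,b=p/; s/apply(\[a,0,z0\])/apply([a,b,z0])/; s/,\[0,300,350,350,0,250,0\])/,[0,300,350,350,0,250,0,-60])/; s/for q,x,r in D\])/for q,x,r in D]+[.002*(p-np.array([0,300,350,350,0,250,0,0]))])/' k.py
cat > chk.py <<'E'
from k import *
print(fit.round(1),[ (fk(q,fit)[0]-x).round(1).tolist() for q,x,r in D])
M=np.array([[0,-1,0],[1,0,0],[0,0,1.]])
hinge=np.array([644,-77,60.]);X=Rt(0)[:,1]
q=np.array(D[5][0])
for phi,th in((1.78,.35),(1.5,.35),(1.2,.4),(.9,.45),(.6,.5),(.3,.55),(0,.5),(0,.6),(0,.7),(0,.8)):
    a=phi+.047;B=hinge+191.2*(-np.cos(a)*X+np.sin(a)*np.array([0,0,1]));Rr=Rt(th);T=B+8*Rr[:,2]+15*Rr[:,1]
    s=least_squares(lambda q:np.r_[fk(q,fit)[0]-T,200*(Ro.from_matrix(Rr.T@(fk(q,fit)[1].as_matrix()@M)).as_rotvec())],q); q=s.x
    print(phi,th,B.round(),T.round(),q.round(2),round(s.cost,2))
E
python3 chk.py
```

```text
[  4.4 225.2 511.4 380.6  52.2 347.1   6.2  76.1] [[-0.0, -0.8, -0.1], [0.5, -0.5, 0.0], [0.6, -0.4, 0.0], [-0.2, 0.4, -1.7], [-1.9, 1.0, 1.4], [1.9, -0.3, 0.4]]
1.78 0.35 [692. -69. 245.] [708. -67. 243.] [-0.27  0.46  1.27  0.16  1.09 -0.48] 0.0
1.5 0.35 [640. -78. 251.] [656. -75. 249.] [-0.31  0.36  1.41  0.18  1.06 -0.54] 0.0
1.2 0.4 [584. -87. 241.] [601. -84. 240.] [-0.38  0.25  1.62  0.25  0.95 -0.66] 0.0
0.9 0.45 [534. -95. 215.] [551. -92. 215.] [-0.47  0.17  1.82  0.36  0.82 -0.83] 0.0
0.6 0.5 [ 493. -101.  175.] [510. -99. 175.] [-0.56  0.14  2.01  0.53  0.68 -1.09] 0.0
0.3 0.55 [ 466. -106.  125.] [ 483. -103.  126.] [-0.65  0.18  2.18  0.83  0.54 -1.49] 0.0
0 0.5 [ 455. -107.   69.] [ 472. -105.   69.] [-0.65  0.29  2.23  0.98  0.43 -1.67] 0.0
0 0.6 [ 455. -107.   69.] [ 472. -105.   71.] [-0.72  0.31  2.32  1.36  0.46 -2.12] 0.0
0 0.7 [ 455. -107.   69.] [ 472. -105.   73.] [-0.8   0.35  2.4   1.66  0.56 -2.5 ] 0.0
0 0.8 [ 455. -107.   69.] [ 471. -105.   74.] [-0.88  0.41  2.47  1.85  0.7  -2.8 ] 0.0
```

```bash
cat > path.py <<'E'
import sys
from h import *
H=np.array([646,-73,60.]);X=Rt(0)[:,1];Z=np.array([0,0,1.])
def pose(phi,off=6):
    th=.35+.3*np.clip((1.3-phi)/1.3,0,1)
    a=phi+.047; R=Rt(th); return H+191.2*(-np.cos(a)*X+np.sin(a)*Z)+off*R[:,2],R
def rows(phis):
    o=get_obs(); R=Ro.from_euler("xyz",o["tcp_rot"]).as_matrix(); p=o["tool_pos"]
    for f in phis:
        q,Q=pose(f); t=R.T@(q-p)/800; w=Ro.from_matrix(R.T@Q).as_rotvec()/1.5
        print(f"{f:.3f}",w.round(3)+0,t.round(3)+0, q.round(0)); p,R=q,Q
if __name__=="__main__":
    a,b,n=map(float,sys.argv[1:]); rows(np.linspace(a,b,int(n)+1)[1:])
E
python3 -m inch '[0,0,0,0,0,-0.002,0, 0,0,0,0,0,0,0.3, 0,0,0,0,0,0,0.3, 0,0,0,0,0,0,0.3]'; python3 path.py 1.77 1.45 8
```

```text
time: 4.65
tool_pos: [696.5, -64.1, 237.7]
tcp_rot: [2.79, 0.0, 1.73]
contact_force: [-0.7, -0.4, -0.1]
grip_width: 37.8
finger_force: 0.0
1.730 [ 0.001  0.    -0.001] [-0.001 -0.01  -0.009] [687. -66. 242.]
1.690 [0. 0. 0.] [ 0.    -0.008 -0.005] [679. -68. 243.]
1.650 [0. 0. 0.] [ 0.    -0.008 -0.005] [672. -69. 244.]
1.610 [0. 0. 0.] [ 0.    -0.009 -0.004] [664. -70. 245.]
1.570 [0. 0. 0.] [ 0.    -0.009 -0.004] [657. -71. 245.]
1.530 [0. 0. 0.] [ 0.    -0.009 -0.004] [649. -72. 246.]
1.490 [0. 0. 0.] [ 0.    -0.009 -0.003] [642. -74. 245.]
1.450 [0. 0. 0.] [ 0.    -0.009 -0.003] [634. -75. 245.]
```

```bash
python3 -m inch '[0,0,0,0,-0.008,-0.004,0.3, 0,0,0,0,-0.008,-0.005,0.3, 0,0,0,0,-0.008,-0.005,0.3, 0,0,0,0,-0.009,-0.004,0.3, 0,0,0,0,-0.009,-0.004,0.3]'; python3 -m inch '[0,0,0,0,-0.009,-0.004,0.3, 0,0,0,0,-0.009,-0.003,0.3, 0,0,0,0,0,0,0.3]';  python3 - <<'E'
from h import *
for n in("side","wrist"):
    c=capture(n); np.savez(f"{n}4.npz",**c)
a=np.load("side4.npz")["image"][60:210,200:350]; b=np.load("wrist4.npz")["image"]
cv2.imwrite("pics/c4.png",np.hstack([cv2.resize(a,(384,384)),cv2.resize(b,None,fx=.8,fy=1)])[:,:,::-1])
E
python3 path.py 1.47 1.27 10
```

```text
time: 5.07
tool_pos: [658.3, -70.1, 242.3]
tcp_rot: [2.79, 0.0, 1.73]
contact_force: [-0.2, -0.0, 1.1]
grip_width: 32.0
finger_force: 0.0
time: 5.32
tool_pos: [642.6, -72.6, 242.4]
tcp_rot: [2.791, -0.0, 1.729]
contact_force: [1.1, -0.5, 1.0]
grip_width: 32.1
finger_force: 0.0
1.450 [ 0.001  0.    -0.001] [-0.001 -0.011 -0.007] [634. -75. 245.]
1.430 [0. 0. 0.] [ 0.    -0.005 -0.001] [630. -76. 245.]
1.410 [0. 0. 0.] [ 0.    -0.005 -0.001] [627. -76. 244.]
1.390 [0. 0. 0.] [ 0.    -0.005 -0.001] [623. -77. 244.]
1.370 [0. 0. 0.] [ 0.    -0.005 -0.001] [619. -77. 243.]
1.350 [0. 0. 0.] [ 0.    -0.005 -0.001] [615. -78. 243.]
1.330 [0. 0. 0.] [ 0.    -0.005 -0.001] [612. -79. 242.]
1.310 [0. 0. 0.] [ 0.    -0.005 -0.001] [608. -79. 241.]
1.290 [-0.002  0.     0.   ] [ 0.    -0.005 -0.001] [604. -80. 240.]
1.270 [-0.003  0.     0.   ] [ 0.    -0.005 -0.001] [601. -80. 239.]
```

View pics/c4.png

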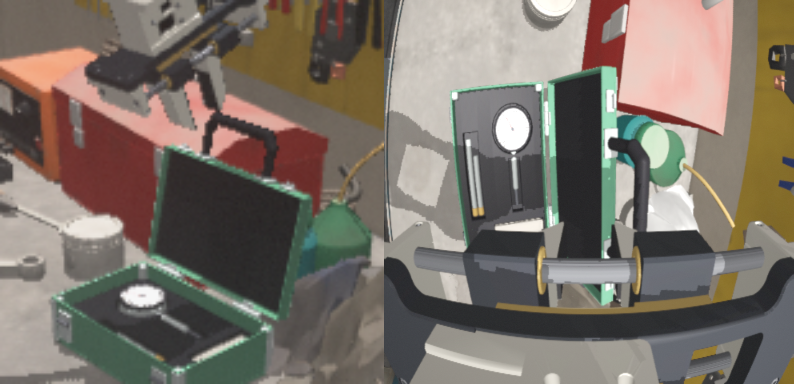

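Picture c4: the lid has not moved. The handle is still at the same place (side crop (205–272,122)), and the rear finger now stands in front of the bar, so the fingertips passed over it. I'll re-measure the bar's height.

```bash
python3 - <<'E'
from h import *
w2,w3,w4=[np.load(f"wrist{i}.npz") for i in(2,3,4)];s=np.load("side4.npz")
# bar left bend in each wrist view (native px) found as dark blob boundary: print dark mask extents in handle window
out=[]
for w,(x0,x1,y0,y1) in((w2,(230,290,110,260)),(w3,(215,290,120,240)),(w4,(285,345,125,215))):
    g=w["image"].max(2)[y0:y1,x0:x1]; m=(g<60).astype(np.uint8)
    out.append(cv2.resize(w["image"][y0:y1,x0:x1,::-1],(260,500),interpolation=0))
a=s["image"][95:140,270:320,::-1]
cv2.imwrite("pics/h5.png",np.hstack(out)); 
i=[np.load(f"side{k}.npz")["image"][95:140,294:320].astype(int) for k in("",2,3,4)]
print([abs(i[0]-k).mean().round(1) for k in i])
E
```

```text
[np.float64(0.0), np.float64(2.9), np.float64(3.4), np.float64(2.9)]
```

View pics/h5.png

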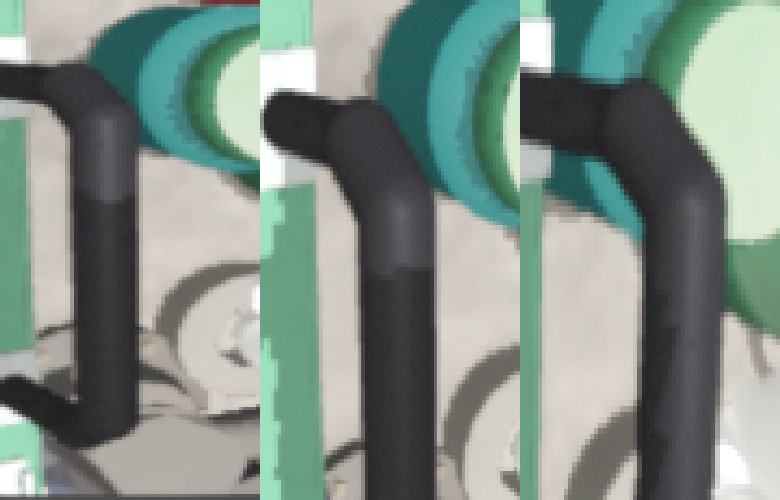

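```bash
python3 - <<'E'
from h import *
w2,w3,w4=[np.load(f"wrist{i}.npz") for i in(2,3,4)]
r=[wray(w2,254.2,143),wray(w3,252.5,165.6),wray(w4,322.4,159.2)]
for k in(r,r[:2],r[1:],r[::2]):print(tri(k).round(1))
for w in(w2,w3,w4):print(w["pose"][:3,3].round(1))
# bar straight part, planes: intersect in XZ using bar direction
bd=Rt(0)[:,0]; N=[];b=[]
for w,u,v in((w2,254.2,185),(w3,254.8,192),(w4,322.4,179)):
    o,d=wray(w,u,v); n=np.cross(d,bd);n/=np.linalg.norm(n); N.append(n);b.append(n@o)
N.append(bd);b.append(bd@[694,-63,0]); x=np.linalg.lstsq(np.array(N),np.array(b),rcond=None); print("bar",x[0].round(1),x[1])
# same bar in top and side views
E
```

```text
[685.  -25.3 244.2]
[683.2 -24.3 249.1]
[683.6 -25.4 246. ]
[686.6 -25.5 241.9]
[599.1  -8.1 477.9]
[621.8   0.  408.3]
[568.4  -8.8 416.6]
bar [691.9 -63.3 244.2] [0.01932495]
```

```bash
python3 - <<'E'
from h import *
def proj(c,p):
    q=c["pose"][:3,:3].T@(np.array(p)-c["pose"][:3,3]); K=c["mtx"]; return np.round([K[0,2]+K[0,0]*q[0]/-q[2],K[1,2]-K[1,1]*q[1]/-q[2]],0)
def wproj(c,p):
    q=c["pose"][:3,:3].T@(np.array(p)-c["pose"][:3,3]); K=c["mtx"]; v=np.array([q[0],-q[1]]);n=np.linalg.norm(v);t=np.arctan2(n,-q[2]); return (K[:2,2]+K[0,0]*t*v/n).round(0)
for k,P,w in((3,[696.1,-63.4,232.7],30),(4,[642.6,-72.6,242.4],16)):
    s=np.load(f"side{k}.npz");W=np.load(f"wrist{k}.npz");R=Rt(.35)
    for y in(-w,w): 
        T=np.array(P)+11*R[:,2]+y*R[:,1]; print(k,y,T.round(),"side crop",((proj(s,T)-[200,60])*2.56).round(),"wrist",wproj(W,T)*[.8,1]+[384,0])
    for b in(-48,0,48):
        B=np.array([692,-63,244])+b*R[:,0]; print(" bar",b,((proj(s,B)-[200,60])*2.56).round(),wproj(W,B)*[.8,1]+[384,0])
o=get_obs();print(o["tool_pos"],o["tcp_rot"])
cs=[cv2.resize(np.load(f"side{k}.npz")["image"][70:130,240:320,::-1],None,fx=5,fy=5,interpolation=0) for k in(3,4)]
cv2.imwrite("pics/s6.png",np.hstack(cs))
E
```

```text
3 -30 [672. -67. 212.] side crop [228. 159.] wrist [554.4 214. ]
3 30 [728. -58. 233.] side crop [264. 131.] wrist [621.6 214. ]
 bar -48 [271. 138.] [588. 288.]
 bar 0 [241. 125.] [588. 225.]
 bar 48 [210. 115.] [588. 150.]
4 -16 [631. -74. 227.] side crop [200. 156.] wrist [569.6 215. ]
4 16 [661. -70. 238.] side crop [220. 138.] wrist [606.4 215. ]
 bar -48 [271. 138.] [636.8 267. ]
 bar 0 [241. 125.] [640. 210.]
 bar 48 [210. 115.] [643.2 144. ]
[643.81427243 -72.52027799 242.53316391] [2.79007895e+00 6.47384603e-05 1.72938882e+00]
```

View pics/s6.png

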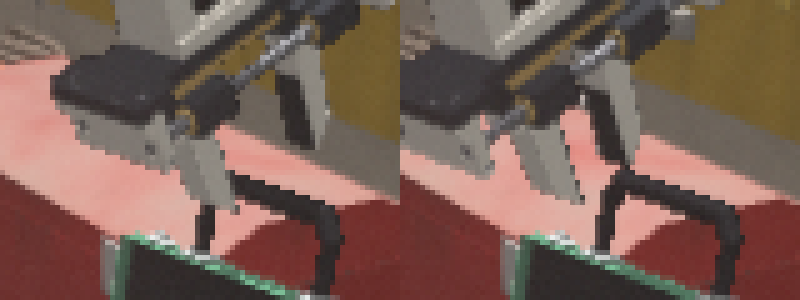

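```bash
python3 - <<'E'
from h import *
def proj(c,p):
    q=c["pose"][:3,:3].T@(np.array(p)-c["pose"][:3,3]); K=c["mtx"]; return np.round([K[0,2]+K[0,0]*q[0]/-q[2],K[1,2]-K[1,1]*q[1]/-q[2]],1)
R=Rt(.35)
obs={3:[(287,112),(302,100)],4:[(276,111),(286,104)]}
for k,P,w in((3,[696.1,-63.4,232.7],30),(4,[642.6,-72.6,242.4],16)):
    s=np.load(f"side{k}.npz")
    for h in(11,-9,-19,-29): print(k,h,[proj(s,np.array(P)+h*R[:,2]+y*R[:,1]-9*R[:,0]).tolist() for y in(-w,w)],obs[k])
E
```

```text
3 11 [[290.9, 122.9], [305.3, 111.3]] [(287, 112), (302, 100)]
3 -9 [[289.3, 117.1], [303.9, 105.5]] [(287, 112), (302, 100)]
3 -19 [[288.5, 114.1], [303.2, 102.5]] [(287, 112), (302, 100)]
3 -29 [[287.6, 111.1], [302.5, 99.5]] [(287, 112), (302, 100)]
4 11 [[280.3, 121.5], [288.4, 115.2]] [(276, 111), (286, 104)]
4 -9 [[278.5, 115.5], [286.7, 109.2]] [(276, 111), (286, 104)]
4 -19 [[277.6, 112.5], [285.9, 106.1]] [(276, 111), (286, 104)]
4 -29 [[276.7, 109.4], [285.0, 103.0]] [(276, 111), (286, 104)]
```

The side picture shows the tips about 36 mm short of where the reported TCP and overhang put them, consistently in both poses. The tool therefore has to go 36 mm deeper along tool z. I'll back up, straddle the bar again and go deeper.

```bash
python3 -m inch '[0,0,0,0,0,-0.03,-0.3, 0,0,0,0,0,0,-0.3, 0,0,0,0,0,0,-0.3, 0,0,0,0.002,0,0,-0.3, 0,0,0,0,0.029,0,-0.3, 0,0,0,0,0.029,0,-0.3, 0,0,0,0,0,0,-0.3]'; python3 -m inch '[0,0,0,0,0,0.02,-0.3, 0,0,0,0,0,0.02,-0.3, 0,0,0,0,0,0.02,-0.3, 0,0,0,0,0,0,-0.3]'; python3 - <<'E'
from h import *
print(delta((706,-61,204.5),.35))
E
```

```text
time: 6.0
tool_pos: [681.5, -64.6, 280.8]
tcp_rot: [2.788, 0.0, 1.73]
contact_force: [-1.0, -0.6, -0.0]
grip_width: 59.6
finger_force: 0.0
time: 6.33
tool_pos: [693.2, -61.8, 230.2]
tcp_rot: [2.798, -0.003, 1.73]
contact_force: [-1.4, 0.6, -1.1]
grip_width: 59.5
finger_force: 0.0
(array([-0.002,  0.004,  0.036]), array([-0.004, -0.002, -0.001]))
```

```bash
python3 -m inch '[0,0,0,0,0.004,0.012,-0.3, 0,0,0,0,0,0.012,-0.3, 0,0,0,0,0,0.012,-0.3, 0,0,0,0,0,0,0.3, 0,0,0,0,0,0,0.3, 0,0,0,0,0,0,0.3, 0,0,0,0,0,0,0.3, 0,0,0,0,0,0,0.3]'; sed -i 's/off=6/off=42/' path.py; python3 path.py 1.77 1.61 8
cat >> h.py <<'E'
def lidcorner():
    "topmost-right green lid corner in side view: extent of green mask right of col 290"
    im=capture("side")["image"]; hsv=cv2.cvtColor(im,cv2.COLOR_RGB2HSV); m=cv2.inRange(hsv,(55,70,50),(90,255,255)); m[:,330:]=0; m[:,:215]=0; m[:,:250][:170]=0
    m=m[:215]; ys,xs=np.nonzero(m); i=np.argmax(xs-0.5*ys); j=np.argmin(ys+.3*xs); return (xs[i],ys[i]),(xs[j],ys[j]),len(xs),im
E
python3 -c "
from h import *
print(lidcorner()[:3])"
```

```text
time: 7.0
tool_pos: [707.8, -60.7, 210.5]
tcp_rot: [2.789, 0.0, 1.73]
contact_force: [0.2, 0.3, -0.2]
grip_width: 33.6
finger_force: 0.0
1.750 [ 0.001  0.001 -0.001] [-0.003 -0.008  0.002] [703. -64. 207.]
1.730 [0. 0. 0.] [ 0.    -0.004 -0.003] [699. -64. 208.]
1.710 [0. 0. 0.] [ 0.    -0.004 -0.002] [695. -65. 208.]
1.690 [0. 0. 0.] [ 0.    -0.004 -0.002] [691. -66. 209.]
1.670 [0. 0. 0.] [ 0.    -0.004 -0.002] [688. -66. 210.]
1.650 [0. 0. 0.] [ 0.    -0.004 -0.002] [684. -67. 210.]
1.630 [0. 0. 0.] [ 0.    -0.004 -0.002] [680. -67. 211.]
1.610 [0. 0. 0.] [ 0.    -0.004 -0.002] [676. -68. 211.]
((np.int64(329), np.int64(139)), (np.int64(265), np.int64(117)), 958)
```

```bash
python3 -m inch '[0,0,0,0,-0.004,0.006,0.3, 0,0,0,0,-0.004,-0.002,0.3, 0,0,0,0,-0.004,-0.002,0.3, 0,0,0,0,-0.004,-0.002,0.3, 0,0,0,0,-0.004,-0.002,0.3, 0,0,0,0,-0.004,-0.002,0.3, 0,0,0,0,-0.004,-0.002,0.3, 0,0,0,0,-0.004,-0.002,0.3, 0,0,0,0,-0.004,-0.002,0.3, 0,0,0,0,-0.004,-0.002,0.3]'; python3 -c "
from h import *
print(lidcorner()[:3])
i=[np.load('side.npz')['image'],capture('side')['image']]
print(abs(i[0][120:185,265:325].astype(int)-i[1][120:185,265:325]).mean())"; python3 path.py 1.6 1.4 10
```

```text
time: 7.88
tool_pos: [674.4, -66.0, 208.0]
tcp_rot: [2.79, 0.0, 1.73]
contact_force: [-0.3, -0.5, 1.6]
grip_width: 32.4
finger_force: 0.7
((np.int64(329), np.int64(139)), (np.int64(260), np.int64(117)), 992)
9.975128205128206
1.580 [ 0.     0.    -0.001] [-0.003 -0.003 -0.006] [671. -69. 211.]
1.560 [0. 0. 0.] [ 0.    -0.004 -0.002] [667. -70. 212.]
1.540 [0. 0. 0.] [ 0.    -0.004 -0.002] [663. -70. 212.]
1.520 [0. 0. 0.] [ 0.    -0.004 -0.002] [660. -71. 212.]
1.500 [0. 0. 0.] [ 0.    -0.005 -0.002] [656. -71. 212.]
1.480 [0. 0. 0.] [ 0.    -0.005 -0.001] [652. -72. 212.]
1.460 [0. 0. 0.] [ 0.    -0.005 -0.001] [648. -73. 211.]
1.440 [0. 0. 0.] [ 0.    -0.005 -0.001] [644. -73. 211.]
1.420 [0. 0. 0.] [ 0.    -0.005 -0.001] [641. -74. 211.]
1.400 [0. 0. 0.] [ 0.    -0.005 -0.001] [637. -74. 210.]
```

The lid is moving with the rear finger (finger force 0.7 N, image changed). I'll continue.

```bash
python3 -m inch '[0,0,0,0,-0.004,-0.003,0.3, 0,0,0,0,-0.005,-0.002,0.3, 0,0,0,0,-0.005,-0.002,0.3, 0,0,0,0,-0.005,-0.002,0.3, 0,0,0,0,-0.005,-0.002,0.3, 0,0,0,0,-0.005,-0.001,0.3, 0,0,0,0,-0.005,-0.001,0.3, 0,0,0,0,-0.005,-0.001,0.3, 0,0,0,0,-0.005,-0.001,0.3, 0,0,0,0,-0.005,-0.001,0.3]'; python3 path.py 1.4 1.2 10;python3 -c "
from h import *
print(lidcorner()[:3])"
```

```text
time: 8.82
tool_pos: [633.5, -72.4, 206.0]
tcp_rot: [2.791, -0.0, 1.73]
contact_force: [0.8, -0.8, 1.1]
grip_width: 32.2
finger_force: 0.3
1.380 [ 0.     0.    -0.001] [-0.003  0.001 -0.005] [633. -75. 210.]
1.360 [0. 0. 0.] [ 0.    -0.005 -0.001] [629. -76. 209.]
1.340 [0. 0. 0.] [ 0.    -0.005 -0.001] [626. -76. 209.]
1.320 [0. 0. 0.] [ 0.    -0.005 -0.001] [622. -77. 208.]
1.300 [0. 0. 0.] [ 0.    -0.005 -0.001] [618. -77. 207.]
1.280 [-0.003  0.     0.   ] [ 0.    -0.005 -0.001] [615. -78. 206.]
1.260 [-0.003  0.     0.   ] [ 0.    -0.005  0.   ] [611. -79. 205.]
1.240 [-0.003  0.     0.   ] [ 0.    -0.005  0.   ] [608. -79. 204.]
1.220 [-0.003  0.     0.   ] [ 0.    -0.005  0.   ] [604. -80. 203.]
1.200 [-0.003  0.     0.   ] [ 0.    -0.005  0.   ] [601. -80. 202.]
((np.int64(329), np.int64(139)), (np.int64(256), np.int64(119)), 1162)
```

```bash
python3 -m inch '[0,0,0,0,-0.004,-0.002,0.3, 0,0,0,0,-0.005,-0.002,0.3, 0,0,0,0,-0.005,-0.001,0.3, 0,0,0,0,-0.005,-0.001,0.3, 0,0,0,0,-0.005,-0.001,0.3, -0.003,0,0,0,-0.005,-0.001,0.3, -0.003,0,0,0,-0.005,0,0.3, -0.003,0,0,0,-0.005,0,0.3, -0.003,0,0,0,-0.005,0,0.3, -0.003,0,0,0,-0.005,0,0.3]'; python3 path.py 1.2 0.95 10;python3 -c "
from h import *
print(lidcorner()[:3])"
```

```text
time: 9.7
tool_pos: [595.1, -78.5, 198.4]
tcp_rot: [2.768, -0.0, 1.73]
contact_force: [-0.5, -0.1, 0.2]
grip_width: 32.5
finger_force: 0.0
1.175 [-0.003  0.    -0.001] [-0.003  0.003 -0.002] [597. -81. 201.]
1.150 [-0.004  0.     0.   ] [ 0.    -0.006  0.   ] [593. -82. 199.]
1.125 [-0.004  0.     0.   ] [ 0.    -0.006  0.   ] [588. -82. 197.]
1.100 [-0.004  0.     0.   ] [ 0.    -0.006  0.   ] [584. -83. 196.]
1.075 [-0.004  0.     0.   ] [ 0.    -0.006  0.   ] [580. -84. 194.]
1.050 [-0.004  0.     0.   ] [ 0.    -0.006  0.   ] [576. -84. 192.]
1.025 [-0.004  0.     0.   ] [ 0.    -0.006  0.   ] [572. -85. 189.]
1.000 [-0.004  0.     0.   ] [ 0.    -0.006  0.001] [568. -86. 187.]
0.975 [-0.004  0.     0.   ] [ 0.    -0.006  0.001] [565. -86. 185.]
0.950 [-0.004  0.     0.   ] [ 0.    -0.006  0.001] [561. -87. 182.]
((np.int64(329), np.int64(140)), (np.int64(250), np.int64(127)), 1495)
```

```bash
python3 -m inch '[-0.003,0,0,0,-0.004,-0.001,0.3, -0.004,0,0,0,-0.005,0,0.3, -0.004,0,0,0,-0.005,0,0.3, -0.004,0,0,0,-0.005,0,0.3, -0.004,0,0,0,-0.005,0,0.3, -0.004,0,0,0,-0.005,0,0.3]'; python3 path.py 1.1 0.85 10;python3 -c "
from h import *
print(lidcorner()[:3])
im=capture('side')['image'];np.save('s7.npy',im)
cv2.imwrite('pics/s7.png',cv2.resize(im[60:225,200:340,::-1],None,fx=3.5,fy=3.5,interpolation=2))"
```

```text
time: 10.25
tool_pos: [573.5, -82.0, 190.3]
tcp_rot: [2.733, -0.0, 1.73]
contact_force: [-0.6, 0.7, -0.5]
grip_width: 32.1
finger_force: 0.2
1.075 [ 0.004  0.    -0.001] [-0.003  0.009 -0.001] [580. -84. 194.]
1.050 [-0.004  0.     0.   ] [ 0.    -0.006  0.   ] [576. -84. 192.]
1.025 [-0.004  0.     0.   ] [ 0.    -0.006  0.   ] [572. -85. 189.]
1.000 [-0.004  0.     0.   ] [ 0.    -0.006  0.001] [568. -86. 187.]
0.975 [-0.004  0.     0.   ] [ 0.    -0.006  0.001] [565. -86. 185.]
0.950 [-0.004  0.     0.   ] [ 0.    -0.006  0.001] [561. -87. 182.]
0.925 [-0.004  0.     0.   ] [ 0.    -0.006  0.001] [557. -87. 180.]
0.900 [-0.004  0.     0.   ] [ 0.    -0.006  0.001] [553. -88. 177.]
0.875 [-0.004  0.     0.   ] [ 0.    -0.006  0.001] [550. -89. 174.]
0.850 [-0.004  0.     0.   ] [ 0.    -0.006  0.001] [546. -89. 172.]
((np.int64(329), np.int64(139)), (np.int64(256), np.int64(135)), 1580)
```

View pics/s7.png

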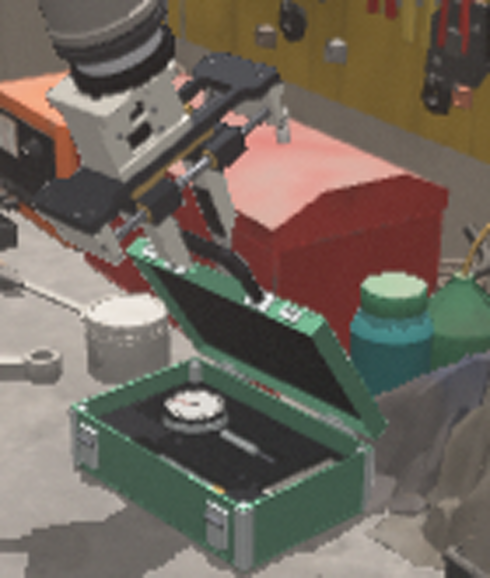

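The picture shows the lid at roughly 1 rad, the handle bar resting on the front finger and the case where it was. That was the tenth and last picture, so I'll go on with numbers only.

```bash
python3 -m inch '[-0.004,0,0,-0.001,-0.004,0,0.3, -0.004,0,0,-0.001,-0.006,0,0.3, -0.004,0,0,0,-0.006,0.001,0.3, -0.004,0,0,0,-0.006,0.001,0.3, -0.004,0,0,0,-0.006,0.001,0.3, -0.004,0,0,0,-0.006,0.001,0.3, -0.004,0,0,0,-0.006,0.001,0.3, -0.004,0,0,0,-0.006,0.001,0.3]'; python3 path.py 0.85 0.6 10
```

```text
time: 11.02
tool_pos: [542.8, -88.5, 170.6]
tcp_rot: [2.685, -0.0, 1.73]
contact_force: [-0.4, -0.0, -0.7]
grip_width: 32.3
finger_force: 0.4
0.825 [-0.002  0.    -0.001] [-0.001 -0.001  0.002] [543. -90. 169.]
0.800 [-0.004  0.     0.   ] [ 0.    -0.005  0.001] [540. -90. 166.]
0.775 [-0.004  0.     0.   ] [ 0.    -0.005  0.002] [536. -91. 163.]
0.750 [-0.004  0.     0.   ] [ 0.    -0.005  0.002] [533. -91. 159.]
0.725 [-0.004  0.     0.   ] [ 0.    -0.005  0.002] [530. -92. 156.]
0.700 [-0.004  0.     0.   ] [ 0.    -0.005  0.002] [527. -92. 153.]
0.675 [-0.004  0.     0.   ] [ 0.    -0.005  0.002] [524. -93. 149.]
0.650 [-0.004  0.     0.   ] [ 0.    -0.005  0.002] [521. -93. 146.]
0.625 [-0.004  0.     0.   ] [ 0.    -0.005  0.002] [518. -94. 142.]
0.600 [-0.004  0.     0.   ] [ 0.    -0.005  0.002] [516. -94. 139.]
```

```bash
python3 -m inch '[-0.003,0,0,-0.001,-0.002,0.001,0.3, -0.004,0,0,0,-0.005,0.001,0.3, -0.004,0,0,0,-0.005,0.002,0.3, -0.004,0,0,0,-0.005,0.002,0.3, -0.004,0,0,0,-0.005,0.002,0.3, -0.004,0,0,0,-0.005,0.002,0.3, -0.004,0,0,0,-0.005,0.002,0.3, -0.004,0,0,0,-0.005,0.002,0.3, -0.004,0,0,0,-0.005,0.002,0.3, -0.004,0,0,0,-0.005,0.002,0.3]'; python3 path.py 0.6 0.35 10; python3 - <<'E'
from h import *
# lid height: topmost green row in side columns near the lid's right front part
im=capture("side")["image"]; m=cv2.inRange(cv2.cvtColor(im,cv2.COLOR_RGB2HSV),(55,70,50),(90,255,255)); s=np.load("s7.npy"); m0=cv2.inRange(cv2.cvtColor(s,cv2.COLOR_RGB2HSV),(55,70,50),(90,255,255))
for c in range(225,325,10): print(c,np.nonzero(m0[:215,c])[0][:1],np.nonzero(m[:215,c])[0][:1],end=" | ")
E
```

```text
time: 11.85
tool_pos: [517.0, -93.8, 140.5]
tcp_rot: [2.626, 0.0, 1.73]
contact_force: [-0.6, -0.3, -0.9]
grip_width: 32.1
finger_force: 0.5
0.575 [-0.001  0.001 -0.001] [ 0.    -0.008  0.004] [513. -94. 135.]
0.550 [-0.004  0.     0.   ] [ 0.    -0.005  0.003] [511. -95. 131.]
0.525 [-0.004  0.     0.   ] [ 0.    -0.005  0.003] [508. -95. 127.]
0.500 [-0.004  0.     0.   ] [ 0.    -0.005  0.003] [506. -96. 123.]
0.475 [-0.004  0.     0.   ] [ 0.    -0.005  0.003] [504. -96. 119.]
0.450 [-0.004  0.     0.   ] [ 0.    -0.005  0.003] [502. -96. 115.]
0.425 [-0.004  0.     0.   ] [ 0.    -0.005  0.003] [500. -97. 111.]
0.400 [-0.004  0.     0.   ] [ 0.    -0.005  0.003] [498. -97. 107.]
0.375 [-0.004  0.     0.   ] [ 0.    -0.005  0.003] [496. -97. 103.]
0.350 [-0.004  0.     0.   ] [ 0.    -0.005  0.003] [494. -97.  99.]
225 [178] [178] | 235 [185] [148] | 245 [134] [151] | 255 [137] [155] | 265 [139] [160] | 275 [167] [165] | 285 [151] [170] | 295 [156] [174] | 305 [144] [144] | 315 [146] [146] |
```

```bash
cat > lid.py <<'E'
from path import *
from plant import capture
def proj(c,p):
    q=c["pose"][:3,:3].T@(np.array(p)-c["pose"][:3,3]); K=c["mtx"]; return np.array([K[0,2]+K[0,0]*q[0]/-q[2],K[1,2]-K[1,1]*q[1]/-q[2]])
def est():
    c=capture("side"); im=c["image"]; m=cv2.inRange(cv2.cvtColor(im,cv2.COLOR_RGB2HSV),(55,70,50),(90,255,255))
    cols=[245,255,265,275,285,295]; obs=[(np.nonzero(m[:215,k])[0][:1].tolist()or[0])[0] for k in cols]
    print("edge rows",obs)
    Y=Rt(0)[:,0]
    for f in np.arange(0,1.01,.1):
        e=H-144*np.cos(f)*X+144*np.sin(f)*Z+18*(np.sin(f)*X+np.cos(f)*Z); a,b=proj(c,e+110*Y),proj(c,e-110*Y)
        print(round(f,2),[int(a[1]+(k-a[0])*(b[1]-a[1])/(b[0]-a[0])) for k in cols],end=" ")
if __name__=="__main__": est()
E
python3 lid.py
```

```text
edge rows [151, 155, 160, 165, 170, 174]
0.0 [184, 190, 196, 202, 208, 214] 0.1 [179, 184, 190, 196, 202, 208] 0.2 [173, 179, 185, 190, 196, 202] 0.3 [167, 173, 178, 184, 190, 195] 0.4 [161, 167, 172, 178, 183, 188] 0.5 [155, 161, 166, 171, 176, 182] 0.6 [150, 155, 160, 165, 170, 175] 0.7 [144, 149, 154, 158, 163, 168] 0.8 [138, 143, 148, 152, 157, 162] 0.9 [133, 137, 142, 147, 151, 156] 1.0 [128, 132, 137, 141, 146, 150]
```

```bash
python3 -m inch '[-0.003,0,0,0,-0.006,0.002,0.3, -0.004,0,0,0,-0.005,0.003,0.3, -0.004,0,0,0,-0.005,0.003,0.3, -0.004,0,0,0,-0.005,0.003,0.3, -0.004,0,0,0,-0.005,0.003,0.3, -0.004,0,0,0,-0.005,0.003,0.3, -0.004,0,0,0,-0.005,0.003,0.3, -0.004,0,0,0,-0.005,0.003,0.3, -0.004,0,0,0,-0.005,0.003,0.3, -0.004,0,0,0,-0.005,0.003,0.3]'; python3 path.py 0.36 0.2 10; python3 lid.py | head -1; python3 -c "
from h import *
print(get_obs()['joint_positions'])"
```

```text
time: 12.78
tool_pos: [494.7, -97.5, 99.9]
tcp_rot: [2.568, 0.001, 1.73]
contact_force: [-1.1, -0.0, -1.2]
grip_width: 32.2
finger_force: 0.7
0.344 [0.002 0.001 0.   ] [ 0.    -0.002  0.002] [494. -98.  98.]
0.328 [-0.002  0.     0.   ] [ 0.    -0.003  0.002] [493. -98.  95.]
0.312 [-0.002  0.     0.   ] [ 0.    -0.003  0.002] [492. -98.  92.]
0.296 [-0.002  0.     0.   ] [ 0.    -0.003  0.002] [491. -98.  89.]
0.280 [-0.002  0.     0.   ] [ 0.    -0.003  0.002] [490. -98.  86.]
0.264 [-0.002  0.     0.   ] [ 0.    -0.003  0.002] [489. -98.  84.]
0.248 [-0.002  0.     0.   ] [ 0.    -0.003  0.002] [489. -98.  81.]
0.232 [-0.002  0.     0.   ] [ 0.    -0.003  0.002] [488. -99.  78.]
0.216 [-0.002  0.     0.   ] [ 0.    -0.003  0.002] [487. -99.  75.]
0.200 [-0.002  0.     0.   ] [ 0.    -0.003  0.003] [487. -99.  72.]
edge rows [156, 157, 160, 166, 170, 175]
[-0.62037819  0.24535165  2.21720317  1.03141362  0.45981133 -1.67468408]
```

```bash
python3 -m inch '[-0.001,0,0,0,-0.003,0.002,0.3, -0.002,0,0,0,-0.003,0.002,0.3, -0.002,0,0,0,-0.003,0.002,0.3, -0.002,0,0,0,-0.003,0.002,0.3, -0.002,0,0,0,-0.003,0.002,0.3, -0.002,0,0,0,-0.003,0.002,0.3, -0.002,0,0,0,-0.003,0.002,0.3, -0.002,0,0,0,-0.003,0.002,0.3, -0.002,0,0,0,-0.003,0.002,0.3, -0.002,0,0,0,-0.003,0.003,0.3]'; python3 path.py 0.2 0.08 10; python3 -c "
from lid import *
print(get_obs()['joint_positions'])
c=capture('side'); f=c['image']; m=cv2.inRange(cv2.cvtColor(f,cv2.COLOR_RGB2HSV),(55,70,50),(90,255,255))
# bottom edge of lid rim vs case: print hsv column profile at the right end of the front edge
for k in (285,): print([tuple(map(int,f[r,k])) for r in range(164,214,2)])
Y=Rt(0)[:,0]
for g in (.35,.2,.1,0):
  for y in (-110,): print(g,[proj(c,H-144*np.cos(g)*X+144*np.sin(g)*Z+s*(np.sin(g)*X+np.cos(g)*Z)+y*Y).round().tolist() for s in (0,18)])
"
```

```text
time: 13.67
tool_pos: [484.2, -99.3, 72.8]
tcp_rot: [2.54, 0.001, 1.73]
contact_force: [-0.8, -0.1, -2.0]
grip_width: 32.1
finger_force: 0.8
0.188 [-0.003  0.001  0.   ] [0.    0.    0.004] [486. -99.  70.]
0.176 [-0.002  0.     0.   ] [ 0.    -0.002  0.002] [486. -99.  68.]
0.164 [-0.002  0.     0.   ] [ 0.    -0.002  0.002] [485. -99.  66.]
0.152 [-0.002  0.     0.   ] [ 0.    -0.002  0.002] [485. -99.  63.]
0.140 [-0.002  0.     0.   ] [ 0.    -0.002  0.002] [485. -99.  61.]
0.128 [-0.002  0.     0.   ] [ 0.    -0.002  0.002] [484. -99.  59.]
0.116 [-0.002  0.     0.   ] [ 0.    -0.002  0.002] [484. -99.  57.]
0.104 [-0.002  0.     0.   ] [ 0.    -0.002  0.002] [484. -99.  55.]
0.092 [-0.002  0.     0.   ] [ 0.    -0.002  0.002] [483. -99.  53.]
0.080 [-0.002  0.     0.   ] [ 0.    -0.002  0.002] [483. -99.  50.]
[-0.66214582  0.30395268  2.29008095  1.33583222  0.43962933 -2.03689296]
[(109, 52, 46), (110, 54, 50), (108, 48, 44), (109, 105, 86), (123, 193, 154), (126, 194, 154), (127, 198, 157), (128, 198, 158), (128, 199, 157), (129, 200, 160), (125, 194, 154), (127, 194, 157), (100, 151, 122), (63, 88, 73), (65, 92, 76), (62, 63, 59), (135, 132, 124), (66, 91, 76), (67, 91, 76), (69, 93, 77), (67, 94, 77), (65, 90, 75), (67, 91, 76), (68, 93, 77), (67, 92, 76)]
0.35 [[272.0, 187.0], [273.0, 180.0]]
0.2 [[270.0, 195.0], [271.0, 188.0]]
0.1 [[269.0, 200.0], [270.0, 194.0]]
0 [[269.0, 205.0], [269.0, 199.0]]
```

```bash
python3 -m inch '[-0.002,0,0,0,-0.001,0.002,0.3, -0.002,0,0,0,-0.002,0.002,0.3, -0.002,0,0,0,-0.002,0.002,0.3, -0.002,0,0,0,-0.002,0.002,0.3, -0.002,0,0,0,-0.002,0.002,0.3, -0.002,0,0,0,-0.002,0.002,0.3]'; cat > col.py <<'E'
from lid import *
f=capture("side")["image"]
for k in (265,275,285,295):
    g=f[150:230,k].astype(int); b=np.nonzero((g[:,1]>140)&(g[:,1]-g[:,0]>40))[0]+150; d=f[b[-1]+1:b[-1]+14,k,1] if len(b) else 0
    print(k,b[[0,-1]] if len(b) else 0,np.array(d).tolist())
o=get_obs();print(o["joint_positions"].round(2))
E
python3 col.py;  python3 path.py 0.14 0.06 8
```

```text
time: 14.22
tool_pos: [482.5, -99.5, 59.9]
tcp_rot: [2.522, 0.001, 1.73]
contact_force: [0.3, 0.6, -1.0]
grip_width: 32.1
finger_force: 0.8
265 [161 191] [212, 153, 125, 104, 98, 100, 97, 95, 57, 57, 88, 123, 93]
275 [166 194] [86, 92, 89, 91, 94, 101, 59, 90, 92, 90, 92, 91, 93]
285 [171 190] [96, 92, 93, 92, 97, 131, 127, 90, 94, 91, 92, 92, 90]
295 [176 186] [85, 87, 90, 89, 95, 116, 106, 91, 90, 90, 88, 90, 94]
[-0.68  0.34  2.32  1.51  0.45 -2.23]
0.130 [ 0.     0.001 -0.001] [0.    0.002 0.001] [484. -99.  59.]
0.120 [-0.002  0.     0.   ] [ 0.    -0.002  0.002] [484. -99.  58.]
0.110 [-0.002  0.     0.   ] [ 0.    -0.002  0.002] [484. -99.  56.]
0.100 [-0.002  0.     0.   ] [ 0.    -0.002  0.002] [484. -99.  54.]
0.090 [-0.002  0.     0.   ] [ 0.    -0.002  0.002] [483. -99.  52.]
0.080 [-0.002  0.     0.   ] [ 0.    -0.002  0.002] [483. -99.  50.]
0.070 [-0.002  0.     0.   ] [ 0.    -0.002  0.002] [483. -99.  48.]
0.060 [-0.002  0.     0.   ] [ 0.    -0.002  0.002] [483. -99.  47.]
```

```bash
python3 -m inch '[0,0,0,0,-0.001,0.0015,0.3, 0,0,0,0,-0.001,0.0015,0.3, 0,0,0,0,-0.001,0.0015,0.3, 0,0,0,0,-0.001,0.0015,0.3, 0,0,0,0,-0.001,0.0015,0.3, 0,0,0,0,0,0,0.3]'; python3 col.py
```

```text
time: 14.77
tool_pos: [481.8, -99.4, 51.9]
tcp_rot: [2.524, 0.0, 1.729]
contact_force: [-4.6, -2.4, -2.5]
grip_width: 32.2
finger_force: 2.8
265 [162 193] [218, 199, 124, 95, 95, 94, 93, 97, 83, 105, 95, 97, 116]
275 [166 195] [121, 91, 90, 90, 88, 76, 94, 92, 91, 92, 91, 91, 92]
285 [171 191] [83, 91, 87, 91, 97, 124, 92, 90, 94, 92, 92, 92, 93]
295 [176 186] [138, 83, 89, 89, 92, 96, 108, 91, 92, 90, 90, 89, 91]
[-0.68  0.36  2.33  1.56  0.44 -2.3 ]
```

```bash
python3 -m inch '[0,0,0,0,-0.001,0.0012,0.3, 0,0,0,0,-0.001,0.0012,0.3, 0,0,0,0,-0.001,0.0012,0.3, 0,0,0,0,0,0,0.3]'; python3 col.py
```

```text
time: 15.15
tool_pos: [481.7, -99.4, 48.3]
tcp_rot: [2.523, 0.0, 1.729]
contact_force: [-4.6, -2.4, -2.2]
grip_width: 32.3
finger_force: 2.7
265 [162 194] [231, 195, 122, 93, 93, 92, 93, 104, 102, 93, 98, 116, 95]
275 [167 196] [99, 94, 90, 93, 93, 113, 93, 91, 92, 90, 91, 93, 91]
285 [172 191] [118, 86, 92, 91, 95, 103, 93, 91, 92, 93, 93, 93, 92]
295 [176 187] [86, 90, 89, 88, 91, 101, 90, 92, 92, 90, 91, 92, 92]
[-0.68  0.38  2.33  1.59  0.45 -2.33]
```

```bash
python3 -m inch '[0,0,0,0,-0.001,0.0012,0.3, 0,0,0,0,-0.001,0.0012,0.3, 0,0,0,0,-0.001,0.0012,0.3, 0,0,0,0,0,0,0.3]'; python3 col.py
```

```text
time: 15.53
tool_pos: [482.5, -99.2, 45.3]
tcp_rot: [2.521, -0.0, 1.73]
contact_force: [-0.1, -0.9, -0.5]
grip_width: 32.0
finger_force: 0.0
265 [162 194] [221, 234, 124, 86, 92, 93, 96, 99, 87, 94, 97, 115, 97]
275 [167 196] [113, 92, 91, 87, 93, 109, 92, 92, 93, 91, 91, 93, 90]
285 [172 192] [84, 91, 90, 94, 106, 90, 92, 92, 92, 91, 93, 93, 91]
295 [176 187] [90, 91, 88, 89, 92, 103, 89, 93, 92, 92, 91, 92, 92]
[-0.68  0.39  2.33  1.62  0.45 -2.36]
```

```bash
python3 -m inch '[0,0,0,0,-0.001,0.0015,0.3, 0,0,0,0,-0.001,0.0015,0.3, 0,0,0,0,-0.001,0.0015,0.3, 0,0,0,0,0,0,0.3]'; python3 col.py
```

```text
time: 15.92
tool_pos: [481.9, -99.1, 40.4]
tcp_rot: [2.522, -0.0, 1.73]
contact_force: [0.4, 0.1, -1.3]
grip_width: 32.5
finger_force: 0.0
265 [162 194] [222, 234, 125, 87, 97, 94, 96, 101, 86, 91, 98, 115, 97]
275 [167 196] [113, 91, 91, 91, 93, 106, 94, 93, 92, 93, 91, 93, 92]
285 [172 192] [85, 90, 88, 95, 104, 90, 92, 92, 94, 93, 93, 92, 92]
295 [176 187] [89, 91, 88, 90, 92, 102, 91, 92, 88, 90, 93, 92, 93]
[-0.68  0.4   2.34  1.66  0.45 -2.4 ]
```

The finger is unloaded and the lid stays still, so it is shut. I'll withdraw along the finger axis.

```bash
python3 -m inch '[0,0,0,0,0,-0.006,0.3, 0,0,0,0,0,-0.01,0.3, 0,0,0,0,0,-0.01,0.3, 0,0,0,0,0,-0.01,0.3, 0,0,0,0,0,-0.015,0.3, 0,0,0,0,0,-0.02,0.3, 0,0,0,0,0,-0.02,0.3, 0,0,0,0,0,-0.02,0.3]'; python3 -m inch '[0,0,0,0,0,-0.02,0.3, 0,0,0,0,0,-0.02,0.3, 0,0,0,0,0,0,0.3, 0,0,0,0,0,0,0.3]'; python3 col.py; python3 - <<'E'
from lid import *
# case front/bottom edges unchanged? compare the case front face with the first side view
a=np.load("side.npz")["image"].astype(int);c=capture("side");b=c["image"].astype(int)
print("case front diff",abs(a-b)[195:225,225:262].mean(), abs(a-b)[208:222,262:300].mean())
t0=np.load("top.npz")["image"].astype(int);t1=capture("top")["image"].astype(int);d=abs(t0-t1).max(2)
for n,(u,v) in dict(piston=(168,153),conrod=(148,200),gear=(367,180),bearing=(371,229)).items(): print(n,d[v-15:v+15,u-15:u+15].mean().round(1))
# lid handle in the top view: dark pixels in front of case
m=(t1.max(2)<70).astype(np.uint8); q=np.argwhere(m[190:225,215:285]);print("handle px",q.min(0)+[190,215] if len(q) else None,q.max(0)+[190,215] if len(q) else None, "expected", proj(np.load("top.npz"),H-191*X+9*Z).round())
E
```

```text
time: 16.63
tool_pos: [430.3, -107.2, 113.3]
tcp_rot: [2.523, -0.001, 1.73]
contact_force: [0.4, -0.9, -0.2]
grip_width: 32.2
finger_force: 0.0
time: 16.97
tool_pos: [412.9, -110.8, 139.6]
tcp_rot: [2.521, 0.002, 1.729]
contact_force: [-0.9, -0.3, -0.5]
grip_width: 32.5
finger_force: 0.0
265 [162 194] [221, 233, 124, 87, 93, 93, 95, 101, 87, 94, 96, 115, 98]
275 [167 196] [112, 90, 91, 92, 93, 108, 92, 91, 90, 90, 89, 94, 91]
285 [172 192] [84, 91, 90, 92, 104, 88, 94, 93, 93, 92, 91, 94, 90]
295 [176 187] [88, 89, 88, 88, 89, 102, 91, 91, 90, 90, 90, 92, 92]
[-0.89  0.04  2.35  0.97  0.65 -1.81]
case front diff 12.994894894894895 2.0081453634085213
piston 7.2
conrod 10.9
gear 10.3
bearing 9.4
handle px [192 233] [207 265] expected [249. 203.]
```

```bash
python3 -c "
from h import *
print(close_job())"
```

```text
the job is handed in; nothing more can be done
None
```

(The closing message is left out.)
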